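# Clamp a vase in the V cradle for marking

## Task

Take the long straight vase from its wooden rest and lower it gently, lying down, into the two V supports of the grey cradle until it settles centred in both, then let it go. Then take the clamp's black knob and push the clamp along until the vase is fully home against the end stop with the pad snug on its other end. The vase is breakable ceramic: never drop it, press it hard into the cradle or ram it against the stop, and leave the other crockery where it stands.

Things in the scene. Friction and masses are not known exactly. Their poses are not given: they have to be found in the camera images.
- vase: The long vase: a plain straight cylinder of pale ceramic, 46 mm in diameter, 160 mm long, about 0.3 kg, lying level along its own y. Origin on its axis at mid-length. It starts on a low wooden rest, its axis 45 mm above the table.
- rest_mid (a point): Middle of the wooden rest, on the table. Its y runs along the lying vase. It has two cross slats at y = -55 and +55 mm, each 16 mm wide and 90 mm long, with chocks reaching up to 36 mm above the table beside the vase; between the slats there is room for fingers down to 10 mm above the table.
- cradle: The cradle, fixed: grey foot 120 mm (x) by 300 mm (y), 25 mm high, with an aluminium head on it. Origin on the table, under where the vase's middle must be when fully home; the vase lies along y, x is across. The head's height is NOT reported: a seated vase's axis lies 105 to 150 mm above the table, varying from time to time; find it by touch. The head is rigid and does not give.
- v_mid (a point): Point on the foot midway between the two V supports (cradle x = y = 0, 25 mm up). The 90-degree V supports stand at cradle y = -50 and +50 mm, each 20 mm thick along y; the V mouth is about 68 mm wide across x and its flanks reach to about 2 mm below a seated vase's axis. Between the supports there is room for fingers down to 45 mm below that axis.
- stop_foot (a point): Point on the foot (25 mm up) straight under the face of the end stop, at cradle y = +80 mm. The stop is an upright plate fixed to the head, 56 mm wide, reaching 18 mm above a seated vase's axis. A vase lowered with its middle between cradle y = -25 and -5 mm clears both stop and open clamp.
- clamp (a joint): Slide of the end clamp along the cradle's +y, in m: 0 fully open, range 0 to 0.05, starts at 0 to 0.012. The face of its 32 mm round rubber pad, level with a seated vase's axis, is at cradle y = -0.125 + joint value: 0.045 with the vase fully home. It slides stiffly (about 3 N), stays where it is left and pushes the vase along the V supports.
- clamp_foot (a point): Point on the foot (25 mm up) at cradle x = 0, y = -163 mm, under the clamp's knob when fully open; the knob moves +y with the joint. The knob is an upright black cylinder, 22 mm in diameter, from 10 to 55 mm above a seated vase's axis, on a block 40 mm (x) by 36 mm (y) that ends 10 mm above that axis. It can be gripped from above, fingers either side across x.
- mug_a: Green mug, 76 mm across, 85 mm high, standing near the rest; leave it. Origin: centre of its underside.
- cup_b: Small blue cup, 72 mm across, 65 mm high, standing on the robot's side of the cradle; leave it. Origin: centre of its underside.
- short_vase: Short pale round vase, 46 mm across, 80 mm high, standing beyond the cradle; leave it. Origin: centre of its underside.
- bowl_c: White bowl, 104 mm across, 50 mm high; leave it. Origin: centre of its underside.
- mug_d: Blue mug, 80 mm across, 90 mm high; leave it. Origin: centre of its underside.
- jug: White jug, 96 mm across, 140 mm high, left of the work; leave it. Origin: centre of its underside.
Not all that is in view belongs to the job. Leave any blue look-alike of the vase alone.

How it is judged (in metres and radians):
On the way:
1. the vase lies centred in both V supports, let go, with the clamp not yet closed (x of vase in the frame of cradle between -0.003 and 0.003 m and angle between the y axis of vase and the y axis of cradle, either way round below 0.04 rad and contact force between vase and cradle above 1 N and contact force between the fingers and vase below 0.1 N and value of joint clamp below 0.042 m), for 0.2 s.
At the end, for the whole second after the job is handed in: The vase lies at rest in both V supports, let go, its axis within 3 mm of the V's middle and within 0.04 rad of its direction, bearing on the cradle with more than 1 N, its end within 2 mm of the end stop, and the clamp pushed on (joint above 0.0425) (x of vase in the frame of cradle between -0.003 and 0.003 m and angle between the y axis of vase and the y axis of cradle, either way round below 0.04 rad and contact force between vase and cradle above 1 N and contact force between the fingers and vase below 0.1 N and y of vase in the frame of cradle between -0.002 and 0.003 m and value of joint clamp above 0.0425 m and linear speed of vase below 0.01 m/s); the robot touches nothing.
It fails at once if the held vase is pressed on the cradle with more than 25 N (contact force between the fingers and vase above 1 N and contact force between vase and cradle above 25 N).
It fails at once if the vase is dropped (moves faster than 0.15 m/s while not gripped: a fall of more than about 1.5 mm) (contact force between the fingers and vase below 10 N and linear speed of vase above 0.15 m/s).
It fails at once if the vase is rammed or squeezed by stop, clamp and supports with more than 40 N in all (contact force between vase and cradle above 40 N).
It fails at once if another piece of crockery is moved by more than 20 mm (distance of any of mug_a, cup_b, short_vase, bowl_c, mug_d, jug from where it was at the start of the episode above 0.02 m).
It also fails if it takes over 64 s, if anything falls off the work surface, if the arm or the gripper's body presses on something with over 40 N, if the wrist force passes 120 N, or if a joint passes its speed limit or range.

## Robot

A 6-joint arm with a two-finger parallel gripper is mounted at the origin on the work surface. World frame = base frame: x ahead of the robot, y to its left, z up, the work surface at z = 0. Lengths are in m, angles in degrees, forces in N, time in s.
With the tool pointing down it reaches from about 0.4 to 0.825 m from the base axis. Payload 7 kg.
Tool frame: the origin (TCP) lies midway between the tips of the shut fingers; the grasp point (between the pads) lies 19 mm behind it; z points along the fingers, y is the direction in which the jaws open and shut (so a half turn about z gives the same grasp; the last joint's range is limited). The gripper opens to 88 mm and grips with 3 to 60 N. Pads are 19 mm wide; open, the fingers measure 130 mm over their backs; the gripper's body (78 mm by 193 mm) begins 47 mm behind the grasp point.
Start: joints at [-52.535, 20.546, 0.682, 0, -70.136, -16.507], TCP at [0.241, -0.63, 0.227] pointing down, gripper open.
Joint ranges: [-176.03, 176.03], [-82.01, 121.73], [-58.28, 71.71], [-173.87, 95.51], [-174.79, -0.11], [-173.66, 173.66]. Speed limits (degrees/s): [136.94, 136.94, 172.46, 180, 180, 180].

## Interface

Orientations are given as [roll, pitch, yaw] about the fixed x, y, z axes, in that order (R = Rz(yaw) Ry(pitch) Rx(roll)).
In Python, from plant import get_state, capture, get_calibration, close_job, boxes_of, cut_out gives the robot as it stands.
- The arm moves only by the tool apply_moves, never from a script. Its argument "commands" is a list of rows, each an object with "grip": the closure, from 0 (fully open) to 1 (shut); "slide": the shift along the tool's x, y, z in m, a list of three; "roll": the turn about the tool's z in degrees. In form: [{"grip": grip, "slide": [x, y, z], "roll": roll}, ...]. A call has 1 to 5 rows; each row is the pose to reach, as a shift and turn from the pose commanded when the call began, along the tool's axes at that moment; what a row does not reach only later rows make up. A row lasts 1/8 s, in which the tool goes at most 62.5 mm and 10.7 degrees, less where a joint would pass 70% of its speed; a pose out of reach is approached as far as the arm can. A call with a gripper value outside its range is refused whole. The fingers move at their own pace and stop on an object; "grip_force" is the grip in N (left out, the last holds). Time passes only in rows, so rows that repeat a pose let the fingers close. It gives the time, the measured TCP pose, the force and the opening at its end, in the units of the state.
- get_state(): the state, without advancing time (a new reading comes with each control period).
- capture(name): name is "scene" or "top" or "wrist"; returns (picture, depth): 384x512x3 uint8, red, green, blue; 384x512 float32, m along the optical axis (not along the pixel's ray), 0 where there is no reading.
- get_calibration(name): a dict with "mtx" (3x3 intrinsics, pixels), "R" (3x3) and "t" (3): a world point X has camera coordinates R X + t. Camera axes: x right, y down, z forward; pixel columns grow to the right and rows downward; lengths in m; the calibration is good to about 2 mm. A picture is of the moment at which its call begins: read the wrist's pose just before it. get_calibration takes no time and is no camera call; for the wrist camera it gives the pose at the moment of the call.
- close_job(): hands the job in, once; it reports no verdict.
Trained networks look in the newest picture that a camera, given by its name, has taken for a name from the list of things; names that differ only in an ending like _2 or _b are one class to them, and where a whole thing is asked for, a point or a joint stands for the part that bears it (a point fixed in the world has none). Each returns a list of dicts, best first, with "score" (0 to 1); they miss things now and then, are a little off and sometimes report something else, mostly with a low value. They report only what shows in the picture. A call takes as long as a camera call. They do not tell look-alikes from the thing itself.
- boxes_of(name, camera): "position" ([x, y, z] in m, in the coordinates of the camera as it stood for that picture, good to about 4 mm: the middle of the surface that is visible of it).
- cut_out(name, camera): "mask" (384x512 bool, what is visible of it).
The state is a dict: "time_s": time; "joints": joint angles; "qd": joint speeds; "joint_torque": joint torques, N m; "tcp_pos": TCP position; "eef_rot": TCP orientation; "contact_force": force on the tool from outside, world axes, zero at the start; "moment": the same for the moment, N m; "gripper_width": finger opening in m.
Only numpy, scipy, OpenCV 4.12 (cv2) and the standard library are available. Lean on these libraries where they do the work, as an engineer would, in place of code of your own. Each camera call takes 0.05 s, during which the arm holds its last target.

## Working session

There is one attempt and no reset: what is moved stays moved. The work goes in short steps, Python scripts to look and compute and a tool call to move; the robot and the scene stay as the last step left them, time stands still between calls to the robot, and variables do not carry over. Pictures are saved under pics/ and viewed, and the job is handed in when it is done.

Besides the shell and the picture viewer there is one more tool, called after ">>>" by a JSON object that holds its "op" and its "data", one argument or row to a line. apply_moves: Moves the arm, as the interface text tells. Its arguments: {"type":"object","properties":{"commands":{"type":"array"},"grip_force":{"type":"number"}},"required":["commands"]}

```bash
ls; mkdir -p pics
python3 - <<'E'
from plant import *
import cv2,numpy as np
s=get_state();print(s)
for c in ["scene","top"]:
    p,d=capture(c);cv2.imwrite(f"pics/{c}0.png",p[:,:,::-1]);np.savez(f"{c}0.npz",p=p,d=d)
    k=get_calibration(c);print(c,k)
    R=np.array(k["R"]);t=np.array(k["t"])
    for n in ["vase","rest_mid","cradle","v_mid","stop_foot","clamp","clamp_foot","mug_a","short_vase"]:
        for b in boxes_of(n,c)[:3]:
            print(n,round(b["score"],2),np.round(R.T@(np.array(b["position"])-t),3))
E
```

```text
pics
{'time_s': 0.0, 'joints': array([-5.25362908e+01,  2.05927887e+01,  6.33238173e-01, -2.02521268e-02,
       -7.01357687e+01, -1.65070212e+01]), 'qd': array([ 0.08422933, -0.00737572,  0.10003741, -0.06066176,  0.02406922,
        0.01874727]), 'joint_torque': array([-3.81296617e-03, -5.82713270e+01,  2.93045175e+01,  6.99667767e+00,
        6.91859706e-03, -1.54348954e-04]), 'tcp_pos': array([ 0.24122062, -0.62989712,  0.22560293]), 'eef_rot': array([ 1.79903200e+02, -8.83253652e-03, -1.59050202e+02]), 'contact_force': array([-0.55621227,  0.8578932 ,  0.56571263]), 'moment': array([0.04557863, 0.00917348, 0.00892577]), 'gripper_width': 0.08774858989538502}
scene {'mtx': array([[495.15937865,   0.        , 239.83116296],
       [  0.        , 495.15937865, 190.24126627],
       [  0.        ,   0.        ,   1.        ]]), 'R': array([[-0.43540996,  0.90021541,  0.00551171],
       [ 0.66930812,  0.32780865, -0.66675942],
       [-0.6020339 , -0.28662466, -0.74525264]]), 't': array([ 0.168433  , -0.33942448,  1.58997598])}
vase 0.93 [0.531 0.284 0.064]
vase 0.91 [0.356 0.183 0.0
[... 720 characters left out ...]
05474738, -0.23166082],
       [ 0.23153518, -0.00871423, -0.9727875 ]]), 't': array([0.09167111, 0.55729952, 0.89118452])}
vase 0.89 [0.515 0.277 0.061]
vase 0.81 [0.337 0.173 0.042]
vase 0.68 [0.822 0.22  0.042]
rest_mid 0.86 [0.504 0.295 0.022]
rest_mid 0.5 [ 0.515 -0.156  0.085]
cradle 0.93 [ 0.51  -0.154  0.084]
v_mid 0.95 [ 0.511 -0.157  0.084]
v_mid 0.19 [0.502 0.292 0.019]
stop_foot 0.9 [ 0.514 -0.152  0.087]
clamp 0.81 [ 0.502 -0.252  0.137]
clamp_foot 0.96 [ 0.512 -0.153  0.085]
clamp_foot 0.32 [0.513 0.274 0.061]
clamp_foot 0.25 [0.501 0.294 0.019]
mug_a 0.95 [0.765 0.021 0.047]
mug_a 0.76 [0.656 0.337 0.044]
mug_a 0.71 [ 0.512 -0.15   0.087]
short_vase 0.61 [ 0.646 -0.186  0.077]
```

View pics/scene0.png

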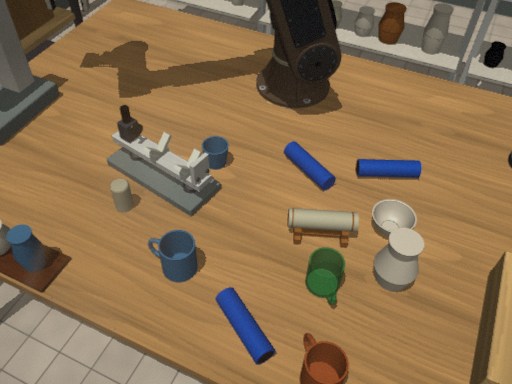

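View pics/top0.png

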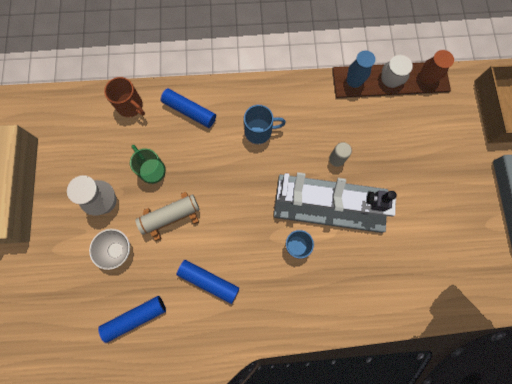

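The scene picture shows the pale vase on its rest (scene px 323,220), the cradle (165,170) with its knob at (125,115), and the blue look-alikes at (309,165), (388,168) and (244,325). Next I fit the geometry from depth.

```bash
cat > h.py <<'E'
import numpy as np,cv2
from plant import *
def cloud(c,d,k=None):
    k=k or get_calibration(c)
    R=np.array(k["R"]);t=np.array(k["t"]);K=k["mtx"]
    v,u=np.mgrid[:384,:512]
    X=np.stack([(u-K[0,2])/K[0,0]*d,(v-K[1,2])/K[1,1]*d,d],-1)
    W=(X-t)@R
    W[d<=0]=np.nan
    return W
def fitcyl(P,z0=None,r=0.023,yaw0=0):
    from scipy.optimize import least_squares
    def f(q):
        x,y,z,a,b=q
        dd=np.array([-np.sin(a)*np.cos(b),np.cos(a)*np.cos(b),np.sin(b)])
        V=P-np.array([x,y,z]);V=V-np.outer(V@dd,dd)
        return np.linalg.norm(V,axis=1)-r
    m=np.median(P,0)
    s=least_squares(f,[m[0],m[1],m[2]-.015,yaw0,0],loss='soft_l1',f_scale=.002)
    x,y,z,a,b=s.x
    dd=np.array([-np.sin(a)*np.cos(b),np.cos(a)*np.cos(b),np.sin(b)])
    tt=(P-s.x[:3])@dd
    lo,hi=np.percentile(tt,[1,99])
    return s.x[:3]+dd*(lo+hi)/2,np.degrees(a),np.degrees(b),hi-lo,np.sqrt(np.mean(s.fun**2))
E
python3 - <<'E'
from h import *
A=[];
for c in ["scene","top"]:
    z=np.load(f"{c}0.npz");W=cloud(c,z["d"]);p=z["p"].astype(int)
    # table height check
    print(c)
    m=(abs(W[...,0]-.55)<.03)&(abs(W[...,1]-.1)<.05);print("table z",np.nanmedian(W[m][:,2]))
    m=None
    capture(c)
    for q in cut_out("vase",c)[:4]:
        P=W[q["mask"]];P=P[~np.isnan(P).any(1)]
        print("  cand",q["score"],np.median(P,0),z["p"][q["mask"]].mean(0).astype(int))
        if np.linalg.norm(np.median(P,0)[:2]-[.52,.28])<.04:
            P=P[P[:,2]>.03]
            print("vase",fitcyl(P,yaw0=0.1)); A.append(P)
    m=(abs(W[...,0]-.52)<.12)&(abs(W[...,1]+.15)<.2)&(abs(W[...,2]-.025)<.004)
    F=W[m]; F=F[(p[m].max(1)-p[m].min(1))<35]
    r=cv2.minAreaRect(F[:,:2].astype(np.float32));print("foot",r,len(F),np.median(F[:,2]))
    G=W[(abs(W[...,0]-.52)<.12)&(abs(W[...,1]+.15)<.2)&(W[...,2]>.03)]
    print("max z",np.nanmax(G[:,2]))
    vis=np.zeros((400,480,3),np.uint8)  # topview 1mm: rows x, cols y
    for P,cz in zip(G,np.clip((G[:,2]-.03)/.16*255,0,255)):
        i=int((P[0]-.32)*1000);j=int((P[1]+.40)*1000)
        if 0<=i<400 and 0<=j<480: cv2.circle(vis,(j,i),1,tuple(int(a) for a in cv2.applyColorMap(np.uint8([[cz]]),2)[0,0]),-1)
    cv2.imwrite(f"pics/map_{c}.png",vis)
    np.save(f"G_{c}.npy",G);np.save(f"F_{c}.npy",F)
print(fitcyl(np.vstack(A),yaw0=.1))
E
```

```text
scene
table z -0.0003540347865690867
  cand 0.84 [0.27192489 0.37515196 0.03797696] [ 37  64 131]
  cand 0.8 [0.52946508 0.27802016 0.06145001] [154 145 118]
vase (array([0.51880989, 0.27654114, 0.04453476]), np.float64(21.165055694826332), np.float64(0.07537610764480435), np.float64(0.15757393839265332), np.float64(0.00195282183747166))
  cand 0.63 [0.35547134 0.18563351 0.0387316 ] [ 45  65 126]
  cand 0.56 [0.83985114 0.22931991 0.04166066] [ 42  64 129]
foot ((0.49250271916389465, -0.15118864178657532), (0.3016776144504547, 0.20485685765743256), 79.2607421875) 2039 0.02453340849399492
max z 0.18539147004185436
top
table z 0.0004585093650201344
  cand 0.97 [0.33819253 0.17785962 0.04272179] [ 39  77 153]
  cand 0.91 [0.25853329 0.36892049 0.04264421] [ 34  71 145]
  cand 0.81 [0.51190451 0.27699308 0.06469286] [160 151 134]
vase (array([0.51623722, 0.27695825, 0.04530551]), np.float64(21.04493079278253), np.float64(0.0026472509829668063), np.float64(0.15706960786404625), np.float64(0.0015816303279525242))
  cand 0.69 [0.81765504 0.21901799 0.04238723] [ 33  69 141]
foot ((0.5249091982841492, -0.15961682796478271), (0.21649205684661865, 0.31631916761398315), 9.43682861328125) 2251 0.025528890849438705
max z 0.18694696297583754
(array([0.51760528, 0.27677052, 0.04513702]), np.float64(21.175251572962488), np.float64(0.0483634942915862), np.float64(0.15741422624128076), np.float64(0.0019275465817768143))
```

Run:
```python
from h import *
from scipy.optimize import least_squares
allE=[]
for c in ["scene","top"]:
    F=np.load(f"F_{c}.npy")
    # rasterise, keep the largest blob, opened
    im=np.zeros((400,480),np.uint8)
    ij=np.int32(np.round((F[:,:2]-[.32,-.40])*1000))
    for j in ij: cv2.circle(im,(int(j[1]),int(j[0])),3,255,-1)
    im=cv2.morphologyEx(im,cv2.MORPH_CLOSE,np.ones((9,9)));im=cv2.morphologyEx(im,cv2.MORPH_OPEN,np.ones((13,13)))
    n,l,s,_=cv2.connectedComponentsWithStats(im)
    cv2.imwrite(f"pics/foot_{c}.png",im)
    ids=[i for i in range(1,n) if s[i,4]>800];print(s[ids])
    pts=np.argwhere(np.isin(l,ids))/1000+[.32,-.40]
    (cx,cy),wh,an=cv2.minAreaRect(pts.astype(np.float32));print(c,cx,cy,wh,an)
    G=np.load(f"G_{c}.npy");print("zmax pct",np.sort(G[:,2])[-40::5])
    K=G[G[:,2]>.178];print("knob top",np.median(K,0),K.min(0),K.max(0),len(K))
a=cv2.imread("pics/map_scene.png");b=cv2.imread("pics/map_top.png")
cv2.imwrite("pics/m.png",cv2.resize(np.vstack([np.hstack([a,b]),np.hstack([cv2.imread("pics/foot_scene.png"),cv2.imread("pics/foot_top.png")])]),(720,600)))
```

```text
[[   86   177   314   122 20847]]
scene 0.5575000047683716 -0.1574999988079071 (0.31300002336502075, 0.12099996209144592) 90.0
zmax pct [0.17960054 0.18026524 0.18106367 0.18149235 0.18205658 0.1826528
 0.18305268 0.18351891]
knob top [ 0.51177197 -0.25892468  0.18159982] [ 0.50113954 -0.271735    0.17840814] [ 0.5214771  -0.24790014  0.18539147] 45
[[   99   121   300    99 14329]
 [  108   228    94    31  1939]
 [  224   247    87    34  1987]]
top 0.526817798614502 -0.15918391942977905 (0.3045971989631653, 0.12668411433696747) 78.95912170410156
zmax pct [0.18320373 0.18349397 0.183663   0.1838187  0.1842666  0.18454502
 0.18487531 0.18517748]
knob top [ 0.50603148 -0.2599637   0.18347624] [ 0.49656833 -0.27070334  0.17869184] [ 0.5161585  -0.25104048  0.18694696] 71
```

View pics/m.png

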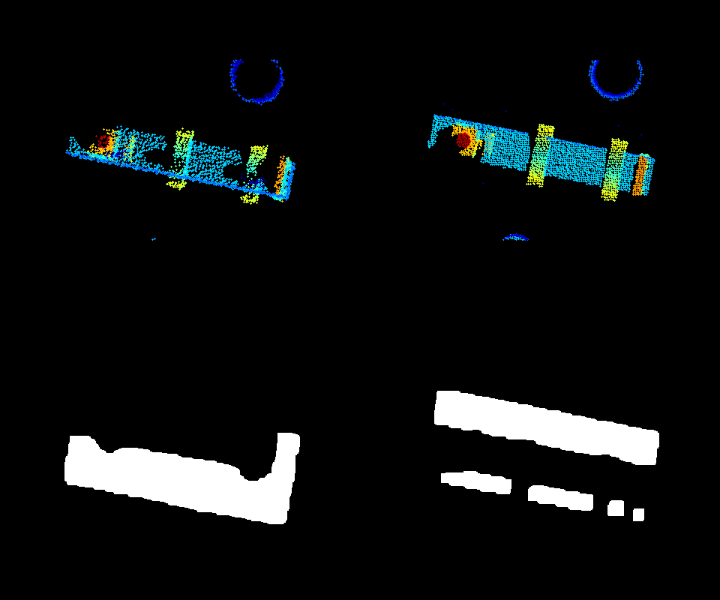

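Run:
```python
from h import *
for c in ["scene","top"]:
    G=np.load(f"G_{c}.npy");F=np.load(f"F_{c}.npy")
    K=G[G[:,2]>.176]; k=K[:,:2].mean(0)
    # V supports points
    S=G[(G[:,2]>.112)&(G[:,2]<.134)&(G[:,1]>-.22)]
    best=None
    for yaw in np.arange(-16,-6,.25):
        a=np.radians(yaw);e=np.array([-np.sin(a),np.cos(a)])
        s=G[(G[:,2]>.105)&(G[:,1]>-.235)][:,:2]@e
        h,_=np.histogram(s,np.arange(-.3,.1,.002));v=(h.astype(float)**2).sum()
        if best is None or v>best[0]:best=(v,yaw)
    yaw=best[1];print(c,"yaw by slabs",yaw)
    a=np.radians(yaw);e=np.array([-np.sin(a),np.cos(a)]);x=np.array([np.cos(a),np.sin(a)])
    s=G[:,:2]@e;u=G[:,:2]@x
    print("knob s,u",k@e,k@x,len(K), "ztop",np.percentile(K[:,2],[50,90]))
    m=(G[:,2]>.105)&(G[:,1]>-.235)
    h,b=np.histogram(s[m],np.arange(-.36,.02,.004))
    for hh,bb in zip(h,b):
        if hh: 
            q=m&(s>=bb)&(s<bb+.004); print(f"{bb:.3f} {hh} z {G[q,2].min():.3f} {np.median(G[q,2]):.3f} {G[q,2].max():.3f} u {u[q].min():.4f} {u[q].max():.4f}")
    for lo in np.arange(-.32,.0,.03):
        q=(F[:,:2]@e>lo)&(F[:,:2]@e<lo+.03);uu=(F[:,:2]@x)[q]
        if len(uu): print("foot",round(lo,3),np.percentile(uu,[1,99]).round(4))
```

```text
scene yaw by slabs -11.25
knob s,u -0.15360177828640809 0.5527268329721897 53 ztop [0.18142145 0.18342068]
-0.132 3 z 0.141 0.141 0.143 u 0.5468 0.5583
-0.128 18 z 0.121 0.137 0.143 u 0.5415 0.5688
-0.124 41 z 0.108 0.133 0.147 u 0.5349 0.5621
-0.120 54 z 0.113 0.129 0.142 u 0.5375 0.5694
-0.068 2 z 0.117 0.118 0.119 u 0.5742 0.5891
-0.064 20 z 0.105 0.118 0.130 u 0.5175 0.5892
-0.060 24 z 0.105 0.123 0.131 u 0.5128 0.5902
-0.056 32 z 0.106 0.119 0.130 u 0.5188 0.5912
-0.052 24 z 0.106 0.122 0.129 u 0.5145 0.5912
-0.048 36 z 0.105 0.117 0.128 u 0.5158 0.5925
-0.044 47 z 0.105 0.116 0.130 u 0.5135 0.5895
-0.040 2 z 0.119 0.120 0.121 u 0.5827 0.5835
foot -0.23 [0.551  0.5897]
foot -0.2 [0.5509 0.6116]
foot -0.17 [0.5582 0.6109]
foot -0.14 [0.5527 0.6106]
foot -0.11 [0.5518 0.6108]
foot -0.08 [0.5515 0.611 ]
foot -0.05 [0.5514 0.6119]
foot -0.02 [0.4107 0.6114]
top yaw by slabs -11.75
knob s,u -0.151380959589226 0.548428749189384 75 ztop [0.18339638 0.18497235]
-0.128 4 z 0.137 0.142 0.143 u 0.5355 0.5440
-0.124 22 z 0.131 0.142 0.146 u 0.5336 0.5622
-0.120 21 z 0.129 0.143 0.148 u 0.5337 0.5582
-0.116 45 z 0.116 0.130 0.147 u 0.5335 0.5634
-0.060 28 z 0.105 0.122 0.130 u 0.5086 0.5896
-0.056 45 z 0.106 0.122 0.130 u 0.5078 0.5885
-0.052 37 z 0.105 0.120 0.132 u 0.5092 0.5881
-0.048 42 z 0.105 0.120 0.131 u 0.5091 0.5863
-0.044 44 z 0.106 0.122 0.131 u 0.5080 0.5890
-0.040 32 z 0.105 0.118 0.131 u 0.5084 0.5887
foot -0.2 [0.4903 0.6079]
foot -0.17 [0.49   0.6081]
foot -0.14 [0.4899 0.6078]
foot -0.11 [0.4893 0.6067]
foot -0.08 [0.4887 0.6607]
foot -0.05 [0.4885 0.6072]
foot -0.02 [0.4171 0.607 ]
```

Run:
```python
from h import *
for c in ["scene","top"]:
  G=np.load(f"G_{c}.npy")
  for yaw in (-10.5,-11,-11.5,-12):
    a=np.radians(yaw);e=np.array([-np.sin(a),np.cos(a)]);x=np.array([np.cos(a),np.sin(a)])
    s=G[:,:2]@e;u=G[:,:2]@x
    out=[]
    for lo,hi in((-.08,-.03),(.02,.075)):
        m=(s>lo)&(s<hi)&(G[:,2]>.118)&(u>.48)&(u<.61)
        out+=[np.percentile(s[m],[3,97]).round(4),np.percentile(u[m],[2,98]).round(4),np.percentile(G[m,2],98).round(4)]
    m=(s>.075)&(s<.13)&(G[:,2]>.138)
    out+=["stop",np.percentile(s[m],[3,97]).round(4),np.percentile(u[m],[3,97]).round(4),np.percentile(G[m,2],[50,95]).round(4)]
    print(c,yaw,*out)
```

```text
scene -10.5 [-0.0702 -0.049 ] [0.5133 0.5905] 0.1297 [0.0314 0.0747] [0.5165 0.5924] 0.1463 stop [0.0757 0.0838] [0.5288 0.5801] [0.1442 0.1474]
scene -11 [-0.0657 -0.0439] [0.5137 0.591 ] 0.1297 [0.0359 0.0561] [0.515  0.5921] 0.1301 stop [0.0764 0.0885] [0.5274 0.5793] [0.1444 0.1474]
scene -11.5 [-0.0606 -0.0388] [0.5141 0.5915] 0.1297 [0.0406 0.0608] [0.5145 0.5918] 0.1299 stop [0.0809 0.0933] [0.5266 0.5786] [0.1444 0.1473]
scene -12 [-0.0559 -0.0337] [0.5144 0.5919] 0.1297 [0.0452 0.0659] [0.514  0.5913] 0.1299 stop [0.0856 0.098 ] [0.5258 0.5778] [0.1444 0.1473]
top -10.5 [-0.0702 -0.0504] [0.5072 0.5878] 0.1312 [0.0305 0.0745] [0.509  0.5882] 0.1478 stop [0.0753 0.0815] [0.5217 0.5746] [0.1461 0.1486]
top -11 [-0.0653 -0.0456] [0.5077 0.5882] 0.1312 [0.0352 0.0746] [0.5085 0.5885] 0.1454 stop [0.0753 0.0861] [0.521 0.574] [0.146  0.1485]
top -11.5 [-0.0607 -0.041 ] [0.5082 0.5886] 0.1312 [0.04   0.0588] [0.508  0.5882] 0.1309 stop [0.0795 0.0908] [0.5203 0.5732] [0.1459 0.1485]
top -12 [-0.0559 -0.036 ] [0.5086 0.589 ] 0.1312 [0.0446 0.0633] [0.5076 0.5877] 0.1309 stop [0.0842 0.0955] [0.5196 0.5724] [0.1459 0.1485]
```

```bash
cat >> h.py <<'E'
def to(p,yaw,cmd=None):
    """slide/roll from commanded (or measured) pose to TCP target p (world), yaw deg; tool down"""
    s=get_state()
    P0=np.array(cmd[:3]) if cmd is not None else s["tcp_pos"]
    y0=cmd[3] if cmd is not None else s["eef_rot"][2]
    a=np.radians(y0)
    X=np.array([np.cos(a),np.sin(a),0]);Y=np.array([np.sin(a),-np.cos(a),0]);Z=np.array([0,0,-1.])
    d=np.array(p)-P0
    r=-((yaw-y0+180)%360-180)
    print("slide",np.round([d@X,d@Y,d@Z],4),"roll",round(r,2),"dist",np.linalg.norm(d).round(3))
E
python3 -c "
from h import *
to([.50,-.15,.33],-101.5)"
```

```text
slide [-0.4133  0.3561 -0.1034] roll -57.54 dist 0.555
```

>>> {"op": "apply_moves", "data": {
  "commands": [
    {"grip": 0, "slide": [-0.04, 0.035, -0.04], "roll": -10},
    {"grip": 0, "slide": [-0.08, 0.07, -0.07], "roll": -20},
    {"grip": 0, "slide": [-0.12, 0.105, -0.1], "roll": -30},
    {"grip": 0, "slide": [-0.165, 0.14, -0.1], "roll": -40},
    {"grip": 0, "slide": [-0.21, 0.18, -0.1], "roll": -50}
  ]
}}

```text
time_s: 1.82
tcp_pos: [0.3739, -0.3856, 0.3272]
eef_rot: [-179.9, -0.0, -108.7]
contact_force: [1.1, -0.7, 0.1]
gripper_width: 0.0874
```

```bash
python3 -c "
from h import *
s=get_state();print(s['tcp_pos'],s['eef_rot'],s['joints'])
to([.50,-.15,.33],-101.5)"
```

```text
[ 0.37394397 -0.3856443   0.32718931] [-1.79915425e+02 -7.83111732e-03 -1.08732506e+02] [-2.49641598e+01  4.49022714e+00 -7.12229094e+00 -1.42522344e-03
 -7.83025569e+01  6.23194748e+00]
slide [-0.2636 -0.0437 -0.0028] roll -7.23 dist 0.267
```

>>> {"op": "apply_moves", "data": {
  "commands": [
    {"grip": 0, "slide": [-0.06, -0.01, 0], "roll": -5},
    {"grip": 0, "slide": [-0.12, -0.02, 0], "roll": -7.2},
    {"grip": 0, "slide": [-0.18, -0.03, 0], "roll": -7.2},
    {"grip": 0, "slide": [-0.235, -0.04, 0], "roll": -7.2},
    {"grip": 0, "slide": [-0.26, -0.044, 0], "roll": -7.2}
  ]
}}

```text
time_s: 2.45
tcp_pos: [0.5006, -0.1532, 0.3267]
eef_rot: [-180.0, 0.0, -101.7]
contact_force: [-0.4, -0.2, -0.1]
gripper_width: 0.0877
```

Run:
```python
from h import *
k=get_calibration("wrist");s=get_state();print(s["tcp_pos"],s["eef_rot"])
p,d=capture("wrist");cv2.imwrite("pics/w1.png",p[:,:,::-1]);np.savez("w1.npz",p=p,d=d,R=k["R"],t=k["t"],K=k["mtx"])
print(k, -np.array(k["R"]).T@k["t"], (d>0).mean())
```

```text
[ 0.50058287 -0.15323916  0.32669341] [-1.79972847e+02  1.42579737e-02 -1.01700026e+02]
{'mtx': array([[309.30851539,   0.        , 257.52324906],
       [  0.        , 309.30851539, 192.69431712],
       [  0.        ,   0.        ,   1.        ]]), 'R': array([[-9.79383394e-01,  2.02009923e-01, -3.98862797e-04],
       [ 1.93681376e-01,  9.39562430e-01,  2.82329532e-01],
       [ 5.74081237e-02,  2.76431603e-01, -9.59317401e-01]]), 't': array([ 0.52230553, -0.01699111,  0.49899217])} [ 0.48618202 -0.2274839   0.48369729] 0.9958750406901041
```

View pics/w1.png

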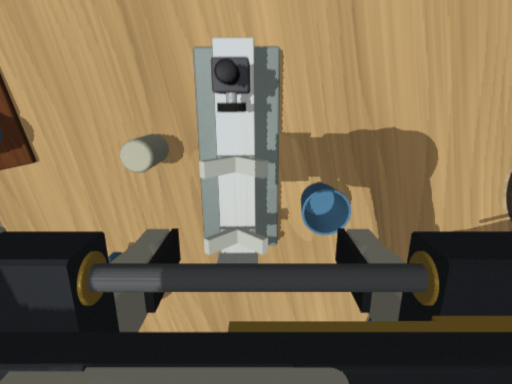

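The wrist view shows the cradle from above: knob (228,72), pad (232,106), V supports (235,165) and (237,240), cup at (326,207). I fit from its depth.

Run:
```python
from h import *
z=np.load("w1.npz");W=cloud("wrist",z["d"],dict(mtx=z["K"],R=z["R"],t=z["t"]))
W=W[:250].reshape(-1,3);W=W[~np.isnan(W).any(1)]
m=abs(W[:,2])<.01;print("table",np.median(W[m,2]))
G=W[(abs(W[:,0]-.53)<.08)&(W[:,1]<.0)&(W[:,1]>-.32)&(W[:,2]>.015)&(W[:,2]<.22)]
for yaw in(-10.5,-11,-11.5,-12,-12.5):
    a=np.radians(yaw);e=np.array([-np.sin(a),np.cos(a)]);x=np.array([np.cos(a),np.sin(a)])
    s=G[:,:2]@e;u=G[:,:2]@x;zz=G[:,2]
    o=[]
    for lo,hi in((-.08,-.03),(.02,.07)):
        m=(s>lo)&(s<hi)&(zz>.112)&(zz<.14)
        o+=[np.percentile(s[m],[3,97]).round(4),np.percentile(u[m],[1,99]).round(4),np.percentile(zz[m],[98]).round(4)]
    m=abs(zz-.025)<.006
    f=[np.percentile(u[m&(s>q)&(s<q+.04)],[2,98]).round(4) for q in(-.2,-.15,-.1,-.05,0)]
    k=zz>.172
    print(yaw,*o,"knob",s[k].mean().round(4),u[k].mean().round(4),zz[k].max().round(4),np.median(zz[zz>.178]).round(4));print("   foot",*f)
    m=(zz>.1)&(zz<.145)&(s>-.13)&(s<-.1); print("   pad face s",np.percentile(s[m],[50,90,98]).round(4),"u",np.percentile(u[m],[3,97]).round(4))
    # V shape: bottom line u at min z per support
    for lo,hi in((-.058,-.042),(.042,.058)):
        m=(s>lo)&(s<hi)&(zz>.09)&(abs(u-.55)<.05)
        q=np.polyfit(u[m&(u<.54)],zz[m&(u<.54)],1);r=np.polyfit(u[m&(u>.56)],zz[m&(u>.56)],1)
        ux=(r[1]-q[1])/(q[0]-r[0]);print("   V",q.round(2),r.round(2),"apex u,z",ux.round(4),np.polyval(q,ux).round(4))
```

```text
table -0.00119533938127056
-10.5 [-0.0702 -0.0507] [0.5099 0.5901] [0.1281] [0.0295 0.0477] [0.511  0.5917] [0.1279] knob -0.1637 0.5479 0.1836 0.1814
   foot [0.4918 0.6063] [0.4904 0.6068] [0.4905 0.6077] [0.4904 0.608 ] [0.4922 0.6089]
   pad face s [-0.1282 -0.127  -0.1267] u [0.5336 0.563 ]
   V [-0.76  0.51] [ 0.78 -0.33] apex u,z 0.5501 0.0985
   V [-0.71  0.49] [ 0.85 -0.37] apex u,z 0.5532 0.0982
-11 [-0.0652 -0.0458] [0.5104 0.5906] [0.1281] [0.0345 0.0526] [0.5106 0.5913] [0.1279] knob -0.1589 0.5493 0.1836 0.1814
   foot [0.4934 0.6078] [0.4915 0.608 ] [0.4913 0.6082] [0.4907 0.6077] [0.4921 0.6087]
   pad face s [-0.1258 -0.1224 -0.1221] u [0.5347 0.5642]
   V [-0.76  0.52] [ 0.79 -0.34] apex u,z 0.5507 0.0983
   V [-0.73  0.5 ] [ 0.77 -0.33] apex u,z 0.5515 0.0986
-11.5 [-0.0604 -0.041 ] [0.5108 0.591 ] [0.1281] [0.0392 0.0575] [0.5102 0.5909] [0.1279] knob -0.1541 0.5507 0.1836 0.1814
   foot [0.4963 0.6094] [0.4925 0.6091] [0.4922 0.609 ] [0.491  0.6082] [0.4921 0.6085]
   pad face s [-0.1226 -0.1184 -0.1174] u [0.5366 0.5652]
   V [-0.74  0.51] [ 0.79 -0.34] apex u,z 0.5516 0.0987
   V [-0.75  0.51] [ 0.77 -0.32] apex u,z 0.5505 0.0983
-12 [-0.0558 -0.0362] [0.5112 0.5914] [0.1281] [0.0438 0.0623] [0.5098 0.5905] [0.1279] knob -0.1493 0.552 0.1836 0.1814
   foot [0.498 0.611] [0.4935 0.6104] [0.4931 0.6097] [0.4913 0.6087] [0.4921 0.6085]
   pad face s [-0.1187 -0.1137 -0.1126] u [0.5377 0.566 ]
   V [-0.83  0.55] [ 0.82 -0.36] apex u,z 0.5508 0.0958
   V [-0.9   0.59] [ 0.88 -0.39] apex u,z 0.5496 0.0923
-12.5 [-0.0513 -0.0314] [0.5116 0.5917] [0.1281] [0.0483 0.0672] [0.5093 0.59  ] [0.1279] knob -0.1445 0.5533 0.1836 0.1814
   foot [0.5006 0.6125] [0.4943 0.6116] [0.4941 0.6105] [0.4918 0.6092] [0.4921 0.6084]
   pad face s [-0.1162 -0.109  -0.1078] u [0.5376 0.5686]
   V [-0.87  0.57] [ 0.83 -0.36] apex u,z 0.551 0.0947
   V [-0.93  0.6 ] [ 0.93 -0.42] apex u,z 0.5496 0.0905
```

```bash
python3 -c "
from h import *
to([.5176,.2768,.16],-68.9)"
```

```text
slide [-0.4233  0.0711  0.1665] roll -32.79 dist 0.46
```

>>> {"op": "apply_moves", "data": {
  "commands": [
    {"grip": 0, "slide": [-0.06, 0.01, 0], "roll": -6},
    {"grip": 0, "slide": [-0.12, 0.02, 0], "roll": -13},
    {"grip": 0, "slide": [-0.18, 0.03, 0.0], "roll": -20},
    {"grip": 0, "slide": [-0.24, 0.04, 0.01], "roll": -26},
    {"grip": 0, "slide": [-0.3, 0.05, 0.03], "roll": -32.8}
  ]
}}

```text
time_s: 3.12
tcp_pos: [0.5123, 0.1488, 0.2979]
eef_rot: [-179.8, 0.0, -68.8]
contact_force: [1.3, 0.4, -0.0]
gripper_width: 0.0875
```

```bash
python3 -c "
from h import *
s=get_state();print(s['tcp_pos'],s['eef_rot'],s['joints'].round(1))
to([.5176,.2768,.16],-68.9)"
```

```text
[0.51233231 0.14878219 0.29788589] [-1.79842495e+02  2.12774200e-02 -6.88109768e+01] [ 37.3   4.7 -10.6   0.  -74.5 -16.1]
slide [-0.1175 -0.0512  0.1379] roll 0.09 dist 0.188
```

>>> {"op": "apply_moves", "data": {
  "commands": [
    {"grip": 0, "slide": [-0.04, -0.017, 0.04], "roll": 0},
    {"grip": 0, "slide": [-0.08, -0.034, 0.08], "roll": 0},
    {"grip": 0, "slide": [-0.11, -0.048, 0.12], "roll": 0},
    {"grip": 0, "slide": [-0.1175, -0.051, 0.138], "roll": 0},
    {"grip": 0, "slide": [-0.1175, -0.051, 0.138], "roll": 0}
  ]
}}

```text
time_s: 3.75
tcp_pos: [0.5172, 0.2741, 0.1579]
eef_rot: [179.9, -0.1, -69.0]
contact_force: [-0.4, -0.0, 0.0]
gripper_width: 0.0877
```

Run:
```python
from h import *
s=get_state();print(s['tcp_pos'],s['eef_rot'],s['contact_force'])
to([.5176,.2768,.026],-68.9)
p,d=capture("wrist");cv2.imwrite("pics/w2.png",p[:,:,::-1])
```

```text
[0.51719501 0.27412057 0.15790197] [ 1.79850549e+02 -7.49136062e-02 -6.90126279e+01] [-0.4442865  -0.01886471  0.01995645]
slide [-0.0024 -0.0013  0.1319] roll -0.11 dist 0.132
```

View pics/w2.png

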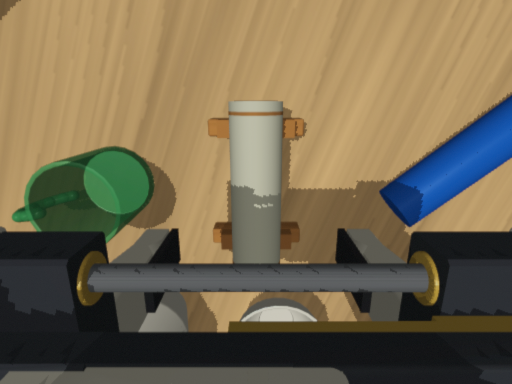

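Run:
```python
from h import *
k=get_calibration("wrist");R=np.array(k["R"]);t=np.array(k["t"])
for X in([.5176,.2768,.068],[.5172,.2741,.068]):
    q=k["mtx"]@(R@X+t);print(q[:2]/q[2])
a=np.radians(21.1);e=np.array([-np.sin(a),np.cos(a)]);x=np.array([np.cos(a),np.sin(a)])
for m in(-1,1):
    for off in(-.08,-.055,.055,.08):
        X=np.r_[np.array([.5176,.2768])+e*off,.068 if abs(off)>.06 else .03];q=k["mtx"]@(R@X+t);print(off,(q[:2]/q[2]).round())
    break
for c in("top","scene"):
    k=get_calibration(c)
    capture(c)
    for n in("jug","bowl_c","mug_a"):
        for b in boxes_of(n,c)[:2]:
            P=np.array(k["R"]).T@(np.array(b["position"])-k["t"]);r=P[:2]-[.5176,.2768];print(c,n,b["score"],P.round(3),"along",(r@e).round(3),"across",(r@x).round(3))
```

```text
[258.13179936 199.34739198]
[259.72932008 196.6508672 ]
-0.08 [258. 100.]
-0.055 [258. 129.]
0.055 [258. 240.]
0.08 [258. 283.]
top jug 0.7 [0.541 0.445 0.079] along 0.148 across 0.082
top bowl_c 0.77 [0.435 0.435 0.026] along 0.178 across -0.02
top bowl_c 0.62 [0.648 0.3   0.047] along -0.026 across 0.13
top mug_a 0.88 [0.762 0.021 0.049] along -0.327 across 0.136
top mug_a 0.79 [0.649 0.298 0.047] along -0.027 across 0.13
scene jug 0.93 [0.599 0.468 0.096] along 0.149 across 0.145
scene bowl_c 0.72 [0.419 0.418 0.026] along 0.167 across -0.041
scene bowl_c 0.71 [0.76  0.02  0.053] along -0.327 across 0.133
scene mug_a 0.74 [0.76  0.025 0.054] along -0.322 across 0.135
scene mug_a 0.66 [0.662 0.333 0.048] along 0.0 across 0.155
```

>>> {"op": "apply_moves", "data": {
  "commands": [
    {"grip": 0, "slide": [-0.002, -0.001, 0.04], "roll": 0},
    {"grip": 0, "slide": [-0.002, -0.001, 0.08], "roll": 0},
    {"grip": 0, "slide": [-0.002, -0.001, 0.11], "roll": 0},
    {"grip": 0, "slide": [-0.002, -0.001, 0.13], "roll": 0},
    {"grip": 0, "slide": [-0.002, -0.001, 0.13], "roll": 0}
  ],
  "grip_force": 25
}}

```text
time_s: 4.82
tcp_pos: [0.5172, 0.276, 0.0278]
eef_rot: [179.8, -0.1, -69.1]
contact_force: [-1.0, 0.3, 0.8]
gripper_width: 0.0877
```

>>> {"op": "apply_moves", "data": {
  "commands": [
    {"grip": 0.3, "slide": [0, 0, 0], "roll": 0},
    {"grip": 0.6, "slide": [0, 0, 0], "roll": 0},
    {"grip": 1, "slide": [0, 0, 0], "roll": 0},
    {"grip": 1, "slide": [0, 0, 0], "roll": 0},
    {"grip": 1, "slide": [0, 0, 0], "roll": 0}
  ]
}}

```text
time_s: 5.45
tcp_pos: [0.518, 0.277, 0.0293]
eef_rot: [-180.0, 0.0, -69.0]
contact_force: [0.1, -0.0, 1.3]
gripper_width: 0.0457
```

>>> {"op": "apply_moves", "data": {
  "commands": [
    {"grip": 1, "slide": [0, 0, -0.01], "roll": 0},
    {"grip": 1, "slide": [0, 0, -0.04], "roll": 0},
    {"grip": 1, "slide": [0, 0, -0.09], "roll": 0},
    {"grip": 1, "slide": [0, 0, -0.14], "roll": 0},
    {"grip": 1, "slide": [0, 0, -0.19], "roll": 0}
  ],
  "grip_force": 30
}}

```text
time_s: 6.08
tcp_pos: [0.5174, 0.2765, 0.221]
eef_rot: [180.0, 0.0, -69.0]
contact_force: [1.1, 1.3, -2.6]
gripper_width: 0.0455
```

Run:
```python
from h import *
s=get_state();print(s['tcp_pos'],s['eef_rot'],s['contact_force'],s['gripper_width'])
to([.5368,-.1235,.22],-101.4)
p,d=capture("wrist");cv2.imwrite("pics/w3.png",p[:,:,::-1])
```

```text
[0.51741897 0.27651562 0.22096493] [ 1.79975422e+02  4.59479147e-03 -6.90469140e+01] [ 1.10825508  1.27413903 -2.58121043] 0.04546795220931716
slide [0.3805 0.1249 0.001 ] roll 32.35 dist 0.4
```

View pics/w3.png

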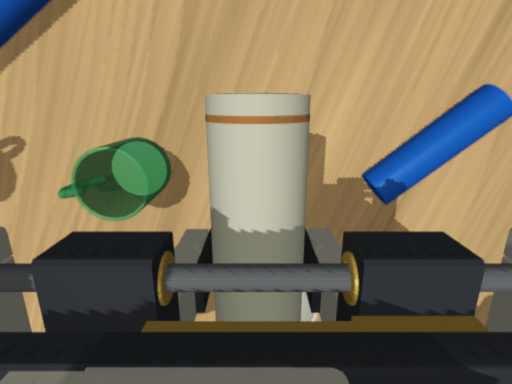

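The vase is held (310 px wide end at row ~100, symmetric about column 258). I check its tilt and position in hand from depth.

```bash
cat > inhand.py <<'E'
from h import *
k=get_calibration("wrist");s=get_state()
p,d=capture("wrist");W=cloud("wrist",d,k)
q=W[100:232,215:302].reshape(-1,3);q=q[~np.isnan(q).any(1)]
q=q[abs(q[:,2]-s["tcp_pos"][2]-.02)<.035]
yaw0=np.radians(((s["eef_rot"][2]-90)%180+90)%180-180 if 0 else s["eef_rot"][2]+90)
c,a,b,L,r=fitcyl(q,yaw0=yaw0)
dd=np.array([-np.sin(np.radians(a)),np.cos(np.radians(a)),0])
# near end = toward tool +x
tx=np.array([np.cos(np.radians(s["eef_rot"][2])),np.sin(np.radians(s["eef_rot"][2])),0])
q2=W[60:232,215:302].reshape(-1,3);q2=q2[abs(q2[:,2]-s["tcp_pos"][2]-.03)<.03]
end=np.nanpercentile((q2-s["tcp_pos"])@tx,99.5)
ax=c+dd*((s["tcp_pos"]-c)@dd)
print("axis yaw",a,"tilt",b,"rms",r,"axis at tcp minus tcp",(ax-s["tcp_pos"]).round(4),"vase mid along tool x",(end-.08).round(4),"tcp",s["tcp_pos"],"yaw",s["eef_rot"][2])
E
python3 inhand.py
```

```text
axis yaw 21.220444411282017 tilt -0.05249993392980858 rms 0.0005303721237093097 axis at tcp minus tcp [0.001  0.0004 0.0144] vase mid along tool x -0.0005 tcp [0.52040879 0.27808114 0.22878733] yaw -68.9760970574794
```

>>> {"op": "apply_moves", "data": {
  "commands": [
    {"grip": 1, "slide": [0.03, 0.01, -0.01], "roll": 3},
    {"grip": 1, "slide": [0.08, 0.026, -0.01], "roll": 8},
    {"grip": 1, "slide": [0.135, 0.044, -0.01], "roll": 14},
    {"grip": 1, "slide": [0.19, 0.062, -0.01], "roll": 20},
    {"grip": 1, "slide": [0.24, 0.08, -0.01], "roll": 25}
  ]
}}

```text
time_s: 6.8
tcp_pos: [0.5283, 0.0223, 0.2287]
eef_rot: [180.0, -0.0, -94.2]
contact_force: [1.3, -0.9, -2.6]
gripper_width: 0.0453
```

```bash
python3 -c "
from h import *
s=get_state();print(s['tcp_pos'],s['eef_rot'])
to([.5368,-.1235,.22],-101.4)"
```

```text
[0.52826581 0.02225471 0.22872831] [ 1.79956074e+02 -1.82534733e-06 -9.42258163e+01]
slide [ 0.1447 -0.0193  0.0087] roll 7.17 dist 0.146
```

>>> {"op": "apply_moves", "data": {
  "commands": [
    {"grip": 1, "slide": [0.05, -0.006, 0.0], "roll": 4},
    {"grip": 1, "slide": [0.1, -0.013, 0.0], "roll": 7.2},
    {"grip": 1, "slide": [0.135, -0.018, 0.0], "roll": 7.2},
    {"grip": 1, "slide": [0.145, -0.019, 0.005], "roll": 7.2},
    {"grip": 1, "slide": [0.145, -0.019, 0.01], "roll": 7.2}
  ]
}}

```text
time_s: 7.42
tcp_pos: [0.5373, -0.1221, 0.2182]
eef_rot: [179.9, 0.0, -101.3]
contact_force: [-1.0, 0.9, -2.9]
gripper_width: 0.0455
```

```bash
python3 inhand.py; python3 -c "
from h import *
s=get_state();print(s['tcp_pos'],s['eef_rot'],s['contact_force'])
to([.5368,-.1235,.15],-101.4)
p,d=capture('wrist');cv2.imwrite('pics/w4.png',p[:,:,::-1])
p,d=capture('scene');cv2.imwrite('pics/s4.png',p[:,:,::-1])
"
```

```text
axis yaw -11.14623560600611 tilt -0.16131791381062827 rms 0.0005333004694994234 axis at tcp minus tcp [ 0.0009 -0.0002  0.0144] vase mid along tool x -0.0013 tcp [ 0.53726143 -0.12205237  0.21822647] yaw -101.32079598080574
[ 0.53699299 -0.12139425  0.2175524 ] [ 1.79887355e+02  4.76579679e-03 -1.01279046e+02] [-0.43228829 -0.46690895 -5.17133051]
slide [ 0.0021 -0.0002  0.0676] roll 0.12 dist 0.068
```

View pics/w4.png

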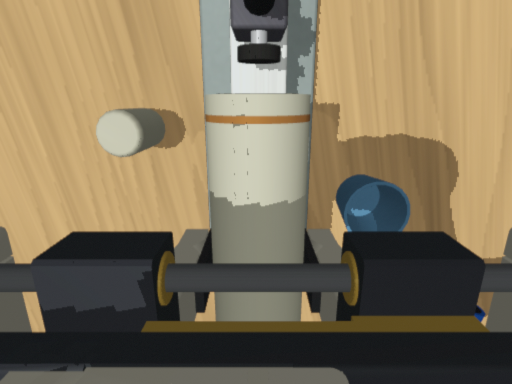

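View pics/s4.png

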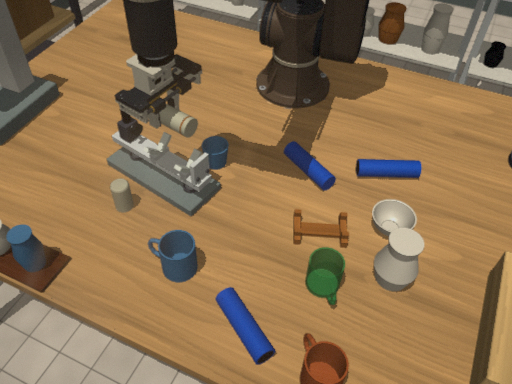

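The wrist view shows the vase (col 258) nicely in line with pad (260,50); the scene view shows it above the cradle. I measure the cross offset in the same cloud.

Run:
```python
from h import *
k=get_calibration("wrist");s=get_state()
p,d=capture("wrist");W=cloud("wrist",d,k)
q=W[100:232,215:302].reshape(-1,3);q=q[abs(q[:,2]-s["tcp_pos"][2]-.02)<.035]
c,a,b,L,r=fitcyl(q,yaw0=np.radians(-11))
A=np.radians(-11.4);e=np.array([-np.sin(A),np.cos(A)]);x=np.array([np.cos(A),np.sin(A)])
print("vase u",c[:2]@x,"yaw",a,"mid s",c[:2]@e, "z",c[2])
P=W[:120].reshape(-1,3);P=P[~np.isnan(P).any(1)]
sx=P[:,:2]@e;u=P[:,:2]@x;z=P[:,2]
for n,lo,hi,ul,uh in(("foot",.018,.032,.46,.62),("headtop",.05,.11,.5,.6),("pad/clamp",.117,.145,.52,.58)):
    m=(z>lo)&(z<hi)&(u>ul)&(u<uh)
    for j in np.arange(-.26,-.09,.02):
        mm=m&(sx>j)&(sx<j+.02)
        if mm.sum()>15: print(n,round(j,3),np.percentile(u[mm],[1.5,98.5]).round(4),"mid",np.percentile(u[mm],[1.5,98.5]).mean().round(4),"z",np.median(z[mm]).round(4),mm.sum())
m=(z>.1)&(z<.145)&(abs(u-.55)<.012)&(sx>-.13);print("pad face s",np.percentile(sx[m],[50,90,97]))
```

```text
vase u 0.5520429181435555 yaw -11.030846313459392 mid s -0.061448835307417994 z 0.2329460370720774
foot -0.2 [0.4924 0.6103] mid 0.5513 z 0.0238 417
foot -0.18 [0.4923 0.6095] mid 0.5509 z 0.0239 1262
foot -0.16 [0.4923 0.6094] mid 0.5508 z 0.0239 1217
foot -0.14 [0.4922 0.6094] mid 0.5508 z 0.0238 1152
foot -0.12 [0.4922 0.6093] mid 0.5508 z 0.0238 1091
foot -0.1 [0.4912 0.6105] mid 0.5508 z 0.0237 224
headtop -0.16 [0.526  0.5759] mid 0.5509 z 0.0812 101
headtop -0.14 [0.5263 0.5754] mid 0.5508 z 0.0819 621
headtop -0.12 [0.5267 0.5748] mid 0.5508 z 0.0816 1326
headtop -0.1 [0.5264 0.5749] mid 0.5506 z 0.0815 274
pad/clamp -0.16 [0.5313 0.5706] mid 0.5509 z 0.1366 1088
pad/clamp -0.14 [0.533  0.5686] mid 0.5508 z 0.1354 1149
pad/clamp -0.12 [0.5358 0.5658] mid 0.5508 z 0.1364 330
pad face s [-0.12112272 -0.11739216 -0.11730733]
```

>>> {"op": "apply_moves", "data": {
  "commands": [
    {"grip": 1, "slide": [0.002, 0.001, 0.02], "roll": 0.4},
    {"grip": 1, "slide": [0.002, 0.001, 0.045], "roll": 0.4},
    {"grip": 1, "slide": [0.002, 0.001, 0.065], "roll": 0.4},
    {"grip": 1, "slide": [0.002, 0.001, 0.08], "roll": 0.4},
    {"grip": 1, "slide": [0.002, 0.001, 0.085], "roll": 0.4}
  ]
}}

```text
time_s: 8.25
tcp_pos: [0.5363, -0.1231, 0.1334]
eef_rot: [179.9, -0.0, -101.6]
contact_force: [0.6, -0.1, -2.6]
gripper_width: 0.0455
```

```bash
cat > meas.py <<'E'
from h import *
k=get_calibration("wrist");s=get_state()
p,d=capture("wrist");W=cloud("wrist",d,k)
q=W[105:228,220:297].reshape(-1,3);q=q[abs(q[:,2]-s["tcp_pos"][2]-.02)<.035]
c,a,b,L,r=fitcyl(q,yaw0=np.radians(-11))
A=np.radians(-11.4);e=np.array([-np.sin(A),np.cos(A)]);x=np.array([np.cos(A),np.sin(A)])
P=W[:120].reshape(-1,3);P=P[~np.isnan(P).any(1)]
sx=P[:,:2]@e;u=P[:,:2]@x;z=P[:,2]
f=(abs(z-.024)<.006)&(sx<-.12)&(sx>-.2)&(abs(u-.55)<.07)
hd=(abs(z-.082)<.015)&(sx<-.1)&(sx>-.14)&(abs(u-.55)<.03)
print("vase u",(c[:2]@x).round(4),"at s",(c[:2]@e).round(3),"yaw",round(a,2),"tilt",round(b,2),"z",c[2].round(4),"foot mid u",np.percentile(u[f],[1.5,98.5]).mean().round(4) if f.sum()>50 else None,"foot z",np.median(z[f]).round(4) if f.sum() else None,"head mid",np.percentile(u[hd],[1.5,98.5]).mean().round(4) if hd.sum()>50 else None)
print("tcp",s["tcp_pos"].round(4),s["eef_rot"].round(2),"F",s["contact_force"].round(2),"tau",s["moment"].round(3),"t",s["time_s"], "tcp s,u",(s["tcp_pos"][:2]@e).round(4),(s["tcp_pos"][:2]@x).round(4))
cv2.imwrite("pics/w_%d.png"%int(s["time_s"]*100),p[:,:,::-1])
E
python3 meas.py
```

```text
vase u 0.5509 at s -0.064 yaw -11.51 tilt -0.16 z 0.1479 foot mid u 0.5508 foot z 0.0238 head mid 0.5508
tcp [ 0.5363 -0.1231  0.1334] [ 1.7995e+02 -2.0000e-02 -1.0160e+02] F [ 0.64 -0.05 -2.59] tau [-0.042  0.054  0.033] t 8.25 tcp s,u -0.0147 0.55
```

>>> {"op": "apply_moves", "data": {
  "commands": [
    {"grip": 1, "slide": [0, 0, 0.004], "roll": 0},
    {"grip": 1, "slide": [0, 0, 0.008], "roll": 0},
    {"grip": 1, "slide": [0, 0, 0.011], "roll": 0},
    {"grip": 1, "slide": [0, 0, 0.012], "roll": 0}
  ]
}}

```text
time_s: 8.8
tcp_pos: [0.5364, -0.1236, 0.1219]
eef_rot: [180.0, -0.0, -101.6]
contact_force: [0.1, -0.1, -3.1]
gripper_width: 0.0454
```

```bash
python3 meas.py
```

```text
vase u 0.5511 at s -0.065 yaw -11.44 tilt -0.17 z 0.1364 foot mid u 0.5509 foot z 0.0239 head mid 0.5508
tcp [ 0.5364 -0.1236  0.1219] [ 179.99   -0.   -101.65] F [ 0.12 -0.07 -3.11] tau [ 0.065  0.065 -0.01 ] t 8.8 tcp s,u -0.0152 0.5502
```

Now touch-down steps, about 1 mm per row, checking force.

>>> {"op": "apply_moves", "data": {
  "commands": [
    {"grip": 1, "slide": [0, 0, 0.001], "roll": 0},
    {"grip": 1, "slide": [0, 0, 0.002], "roll": 0},
    {"grip": 1, "slide": [0, 0, 0.003], "roll": 0}
  ]
}}

```text
time_s: 9.22
tcp_pos: [0.5365, -0.1236, 0.119]
eef_rot: [-180.0, 0.0, -101.6]
contact_force: [0.1, -0.6, -2.8]
gripper_width: 0.045
```

>>> {"op": "apply_moves", "data": {
  "commands": [
    {"grip": 1, "slide": [0, 0, 0.0005], "roll": 0},
    {"grip": 1, "slide": [0, 0, 0.001], "roll": 0}
  ]
}}

```text
time_s: 9.48
tcp_pos: [0.5365, -0.1236, 0.118]
eef_rot: [-180.0, 0.0, -101.6]
contact_force: [-0.2, -0.3, -3.8]
gripper_width: 0.0453
```

>>> {"op": "apply_moves", "data": {
  "commands": [
    {"grip": 1, "slide": [0, 0, 0.0005], "roll": 0},
    {"grip": 1, "slide": [0, 0, 0.001], "roll": 0}
  ]
}}

```text
time_s: 9.72
tcp_pos: [0.5365, -0.1236, 0.117]
eef_rot: [-180.0, 0.0, -101.6]
contact_force: [0.0, -0.8, -3.0]
gripper_width: 0.0454
```

>>> {"op": "apply_moves", "data": {
  "commands": [
    {"grip": 1, "slide": [0, 0, 0.0005], "roll": 0},
    {"grip": 1, "slide": [0, 0, 0.001], "roll": 0}
  ]
}}

```text
time_s: 9.98
tcp_pos: [0.5365, -0.1236, 0.116]
eef_rot: [-180.0, 0.0, -101.6]
contact_force: [0.2, -0.6, -3.0]
gripper_width: 0.0453
```

>>> {"op": "apply_moves", "data": {
  "commands": [
    {"grip": 1, "slide": [0, 0, 0.0005], "roll": 0},
    {"grip": 1, "slide": [0, 0, 0.001], "roll": 0}
  ]
}}

```text
time_s: 10.22
tcp_pos: [0.5364, -0.1236, 0.115]
eef_rot: [-180.0, 0.0, -101.6]
contact_force: [0.6, -0.1, -2.8]
gripper_width: 0.0453
```

>>> {"op": "apply_moves", "data": {
  "commands": [
    {"grip": 1, "slide": [0, 0, 0.0005], "roll": 0}
  ]
}}

```text
time_s: 10.35
tcp_pos: [0.5364, -0.1235, 0.1145]
eef_rot: [-180.0, 0.0, -101.6]
contact_force: [0.3, 0.2, -1.9]
gripper_width: 0.0456
```

>>> {"op": "apply_moves", "data": {
  "commands": [
    {"grip": 1, "slide": [0, 0, 0.0005], "roll": 0}
  ]
}}

```text
time_s: 10.48
tcp_pos: [0.5365, -0.1236, 0.114]
eef_rot: [-180.0, -0.0, -101.6]
contact_force: [0.9, 0.8, -2.1]
gripper_width: 0.0452
```

>>> {"op": "apply_moves", "data": {
  "commands": [
    {"grip": 1, "slide": [0, 0, 0], "roll": 0}
  ]
}}

```text
time_s: 10.6
tcp_pos: [0.5364, -0.1236, 0.114]
eef_rot: [180.0, -0.0, -101.6]
contact_force: [0.3, -0.1, -2.5]
gripper_width: 0.0453
```

>>> {"op": "apply_moves", "data": {
  "commands": [
    {"grip": 1, "slide": [0, 0, 0.0005], "roll": 0}
  ]
}}

```text
time_s: 10.72
tcp_pos: [0.5365, -0.1236, 0.1136]
eef_rot: [-180.0, 0.0, -101.6]
contact_force: [-0.2, -0.7, -2.5]
gripper_width: 0.0454
```

>>> {"op": "apply_moves", "data": {
  "commands": [
    {"grip": 1, "slide": [0, 0, 0.0005], "roll": 0}
  ]
}}

```text
time_s: 10.85
tcp_pos: [0.5364, -0.1236, 0.113]
eef_rot: [180.0, 0.0, -101.6]
contact_force: [-0.0, -0.3, -3.7]
gripper_width: 0.045
```

>>> {"op": "apply_moves", "data": {
  "commands": [
    {"grip": 1, "slide": [0, 0, 0.0005], "roll": 0}
  ]
}}

```text
time_s: 10.98
tcp_pos: [0.5364, -0.1236, 0.1126]
eef_rot: [180.0, -0.0, -101.6]
contact_force: [-1.6, 0.9, 1.9]
gripper_width: 0.0453
```

>>> {"op": "apply_moves", "data": {
  "commands": [
    {"grip": 1, "slide": [0, 0, 0.0005], "roll": 0}
  ]
}}

```text
time_s: 11.1
tcp_pos: [0.5364, -0.1236, 0.1126]
eef_rot: [-180.0, -0.0, -101.6]
contact_force: [-4.2, 2.1, 6.4]
gripper_width: 0.0449
```

>>> {"op": "apply_moves", "data": {
  "commands": [
    {"grip": 1, "slide": [0, 0, 0.0005], "roll": 0}
  ]
}}

```text
time_s: 11.22
tcp_pos: [0.5364, -0.1236, 0.1125]
eef_rot: [-180.0, -0.0, -101.6]
contact_force: [-5.9, 2.0, 9.7]
gripper_width: 0.0453
```

>>> {"op": "apply_moves", "data": {
  "commands": [
    {"grip": 1, "slide": [0, 0.0003, -0.0005], "roll": 0}
  ]
}}

```text
time_s: 11.35
tcp_pos: [0.5364, -0.1235, 0.1126]
eef_rot: [-180.0, 0.0, -101.6]
contact_force: [-0.3, -0.9, -1.1]
gripper_width: 0.0454
```

>>> {"op": "apply_moves", "data": {
  "commands": [
    {"grip": 1, "slide": [0, 0.0004, 0], "roll": 0}
  ]
}}

```text
time_s: 11.48
tcp_pos: [0.536, -0.1234, 0.1122]
eef_rot: [-180.0, 0.0, -101.6]
contact_force: [-0.5, -0.6, 0.2]
gripper_width: 0.0453
```

```bash
python3 meas.py
```

```text
vase u 0.5507 at s -0.065 yaw -11.48 tilt -0.07 z 0.1265 foot mid u 0.5508 foot z 0.0239 head mid 0.5508
tcp [ 0.536  -0.1234  0.1122] [-1.7996e+02  1.0000e-02 -1.0164e+02] F [-0.46 -0.63  0.16] tau [-0.031  0.095 -0.019] t 11.475 tcp s,u -0.015 0.5498
```

>>> {"op": "apply_moves", "data": {
  "commands": [
    {"grip": 1, "slide": [0, 0, 0.0005], "roll": 0}
  ]
}}

```text
time_s: 11.65
tcp_pos: [0.536, -0.1235, 0.1121]
eef_rot: [-180.0, -0.0, -101.6]
contact_force: [-3.1, 1.7, 9.4]
gripper_width: 0.0453
```

>>> {"op": "apply_moves", "data": {
  "commands": [
    {"grip": 1, "slide": [0, 0, 0], "roll": 0}
  ]
}}

```text
time_s: 11.78
tcp_pos: [0.536, -0.1235, 0.1121]
eef_rot: [-180.0, -0.0, -101.6]
contact_force: [-3.5, 2.2, 5.5]
gripper_width: 0.0452
```

>>> {"op": "apply_moves", "data": {
  "commands": [
    {"grip": 1, "slide": [0, 0.0004, -0.0004], "roll": 0},
    {"grip": 1, "slide": [0, 0.0004, 0.0], "roll": 0}
  ]
}}

```text
time_s: 12.02
tcp_pos: [0.536, -0.1234, 0.1121]
eef_rot: [-179.9, -0.0, -101.6]
contact_force: [-1.5, 1.2, 7.4]
gripper_width: 0.0453
```

>>> {"op": "apply_moves", "data": {
  "commands": [
    {"grip": 1, "slide": [0, 0, 0.0002], "roll": 0}
  ]
}}

```text
time_s: 12.15
tcp_pos: [0.536, -0.1234, 0.1121]
eef_rot: [-179.9, -0.0, -101.6]
contact_force: [-1.4, 0.9, 8.6]
gripper_width: 0.0453
```

>>> {"op": "apply_moves", "data": {
  "commands": [
    {"grip": 1, "slide": [0, 0, -0.0002], "roll": 0},
    {"grip": 1, "slide": [0, 0, -0.0002], "roll": 0}
  ],
  "grip_force": 12
}}

```text
time_s: 12.4
tcp_pos: [0.536, -0.1234, 0.1121]
eef_rot: [-179.9, 0.0, -101.6]
contact_force: [-0.2, -0.3, 6.1]
gripper_width: 0.0459
```

>>> {"op": "apply_moves", "data": {
  "commands": [
    {"grip": 0.46, "slide": [0, 0, 0], "roll": 0},
    {"grip": 0.4, "slide": [0, 0, 0], "roll": 0},
    {"grip": 0.3, "slide": [0, 0, 0], "roll": 0},
    {"grip": 0.2, "slide": [0, 0, 0], "roll": 0}
  ]
}}

```text
time_s: 12.9
tcp_pos: [0.5352, -0.1233, 0.1113]
eef_rot: [180.0, -0.0, -101.6]
contact_force: [0.2, 0.9, -0.3]
gripper_width: 0.0661
```

```bash
python3 meas.py; ls -t pics|head -1
```

```text
vase u 0.5507 at s -0.065 yaw -11.39 tilt -0.15 z 0.1265 foot mid u 0.5509 foot z 0.0239 head mid 0.5508
tcp [ 0.5352 -0.1233  0.1113] [ 179.97   -0.   -101.65] F [ 0.18  0.89 -0.35] tau [0.029 0.091 0.007] t 12.9 tcp s,u -0.0151 0.549
w_1290.png
```

>>> {"op": "apply_moves", "data": {
  "commands": [
    {"grip": 0, "slide": [0, 0, 0], "roll": 0},
    {"grip": 0, "slide": [0, 0, -0.01], "roll": 0},
    {"grip": 0, "slide": [0, 0, -0.04], "roll": 0},
    {"grip": 0, "slide": [0, 0, -0.08], "roll": 0},
    {"grip": 0, "slide": [0, 0, -0.115], "roll": 0}
  ]
}}

```text
time_s: 13.58
tcp_pos: [0.5355, -0.1234, 0.2289]
eef_rot: [-179.9, 0.0, -101.6]
contact_force: [0.1, -0.9, 0.2]
gripper_width: 0.0876
```

```bash
python3 -c "
from h import *
s=get_state();print(s['tcp_pos'],s['eef_rot'],s['contact_force'])
p,d=capture('wrist');cv2.imwrite('pics/w5.png',p[:,:,::-1]);p,d=capture('top');cv2.imwrite('pics/t5.png',p[:,:,::-1])
to([.5093,-.2608,.22],-101.4)"
```

```text
[ 0.53553991 -0.12342088  0.22887569] [-1.79925126e+02  8.75547772e-03 -1.01631885e+02] [ 0.11068871 -0.88399504  0.20605788]
slide [1.401e-01 1.000e-04 1.170e-02] roll -0.21 dist 0.141
```

View pics/w5.png

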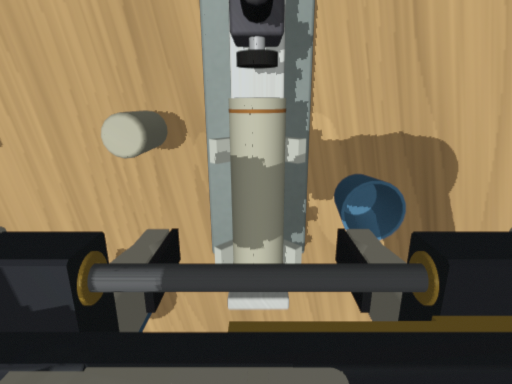

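The vase (col 258, rows 98–260) lies in both V supports, and the pad (257,58) is just clear of its end. Moving over the knob.

>>> {"op": "apply_moves", "data": {
  "commands": [
    {"grip": 0, "slide": [0.05, 0, 0], "roll": 0},
    {"grip": 0, "slide": [0.1, 0, 0], "roll": 0},
    {"grip": 0, "slide": [0.13, 0, 0], "roll": 0},
    {"grip": 0, "slide": [0.14, 0, 0.01], "roll": -0.2},
    {"grip": 0, "slide": [0.14, 0, 0.01], "roll": -0.2}
  ]
}}

```text
time_s: 14.3
tcp_pos: [0.5063, -0.2605, 0.2154]
eef_rot: [179.9, 0.0, -101.5]
contact_force: [-0.0, 0.4, 0.4]
gripper_width: 0.0877
```

Run:
```python
from h import *
k=get_calibration("wrist");s=get_state();print(s["tcp_pos"],s["eef_rot"])
p,d=capture("wrist");cv2.imwrite("pics/w6.png",p[:,:,::-1]);W=cloud("wrist",d,k)[:230].reshape(-1,3)
m=(W[:,2]>.15)&(W[:,2]<.2)&(np.hypot(W[:,0]-.51,W[:,1]+.26)<.05);print(m.sum(),np.nanmean(W[m],0) if m.sum() else 0)
q=k["mtx"]@(k["R"]@np.array([.5093,-.2608,.18])+k["t"]);print(q[:2]/q[2])
to([.5093,-.2608,.148],-101.4)
```

```text
[ 0.50628832 -0.26046321  0.21541287] [ 1.79885544e+02  1.80999884e-02 -1.01511302e+02]
1024 [ 0.50825569 -0.26522035  0.17577881]
[254.35037868 220.44546825]
slide [ 0.0002 -0.0026  0.068 ] roll -0.06 dist 0.068
```

View pics/w6.png

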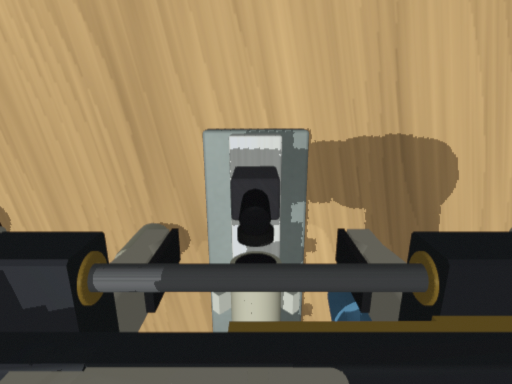

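The knob stands at about (256,225), between the open fingers and matching my prediction (254,220). Descend and grip.

>>> {"op": "apply_moves", "data": {
  "commands": [
    {"grip": 0, "slide": [0, -0.002, 0.025], "roll": 0},
    {"grip": 0, "slide": [0, -0.002, 0.045], "roll": 0},
    {"grip": 0, "slide": [0, -0.002, 0.06], "roll": 0},
    {"grip": 0, "slide": [0, -0.002, 0.066], "roll": 0},
    {"grip": 0, "slide": [0, -0.002, 0.066], "roll": 0}
  ],
  "grip_force": 15
}}

```text
time_s: 14.98
tcp_pos: [0.5092, -0.2606, 0.1506]
eef_rot: [180.0, -0.0, -101.4]
contact_force: [-1.1, -0.7, 0.7]
gripper_width: 0.0872
```

>>> {"op": "apply_moves", "data": {
  "commands": [
    {"grip": 0.4, "slide": [0, 0, 0], "roll": 0},
    {"grip": 0.65, "slide": [0, 0, 0], "roll": 0},
    {"grip": 1, "slide": [0, 0, 0], "roll": 0},
    {"grip": 1, "slide": [0, 0, 0], "roll": 0},
    {"grip": 1, "slide": [0, 0, 0], "roll": 0}
  ]
}}

```text
time_s: 15.6
tcp_pos: [0.5091, -0.2609, 0.1506]
eef_rot: [-180.0, 0.0, -101.4]
contact_force: [0.2, -0.1, -0.0]
gripper_width: 0.0429
```

Run:
```python
from h import *
s=get_state();A=np.radians(-11.4);e=np.array([-np.sin(A),np.cos(A)]);x=np.array([np.cos(A),np.sin(A)])
print(s["tcp_pos"],s["eef_rot"],s["contact_force"],s["gripper_width"],"s,u",s["tcp_pos"][:2]@e,s["tcp_pos"][:2]@x)
```

```text
[ 0.50907362 -0.26090187  0.15057781] [-1.79994785e+02  1.11136869e-03 -1.01447925e+02] [ 0.20060216 -0.11982815 -0.03483984] 0.04287097403965807 s,u -0.1551324473408753 0.5505993680432685
```

>>> {"op": "apply_moves", "data": {
  "commands": [
    {"grip": 1, "slide": [0, 0, 0], "roll": 0},
    {"grip": 1, "slide": [0, 0, 0], "roll": 0},
    {"grip": 1, "slide": [0, 0, 0], "roll": 0},
    {"grip": 1, "slide": [0, 0, 0], "roll": 0}
  ]
}}

```text
time_s: 16.1
tcp_pos: [0.5083, -0.2608, 0.1504]
eef_rot: [179.9, 0.0, -101.4]
contact_force: [-4.7, 0.7, 3.4]
gripper_width: 0.0216
```

>>> {"op": "apply_moves", "data": {
  "commands": [
    {"grip": 1, "slide": [-0.002, 0, 0], "roll": 0},
    {"grip": 1, "slide": [-0.004, 0, 0], "roll": 0},
    {"grip": 1, "slide": [-0.007, 0, 0], "roll": 0},
    {"grip": 1, "slide": [-0.01, 0, 0], "roll": 0}
  ]
}}

```text
time_s: 16.6
tcp_pos: [0.5102, -0.2515, 0.1504]
eef_rot: [179.9, -0.1, -101.5]
contact_force: [-5.4, -3.3, 2.3]
gripper_width: 0.0217
```

```bash
cat > kn.py <<'E'
from h import *
s=get_state();A=np.radians(-11.4);e=np.array([-np.sin(A),np.cos(A)]);x=np.array([np.cos(A),np.sin(A)])
F=s["contact_force"]
print(s["time_s"],s["tcp_pos"].round(4),"s,u",(s["tcp_pos"][:2]@e).round(4),(s["tcp_pos"][:2]@x).round(4),"Fs,Fu,Fz",(F[:2]@e).round(2),(F[:2]@x).round(2),F[2].round(2),"w",s["gripper_width"])
E
python3 kn.py
```

```text
16.6 [ 0.5102 -0.2515  0.1504] s,u -0.1457 0.5498 Fs,Fu,Fz -4.29 -4.63 2.25 w 0.021706794174417048
```

>>> {"op": "apply_moves", "data": {
  "commands": [
    {"grip": 1, "slide": [-0.002, 0.0003, 0], "roll": 0},
    {"grip": 1, "slide": [-0.005, 0.0005, 0], "roll": 0},
    {"grip": 1, "slide": [-0.008, 0.0005, 0], "roll": 0},
    {"grip": 1, "slide": [-0.01, 0.0005, 0], "roll": 0}
  ]
}}

```text
time_s: 17.1
tcp_pos: [0.5123, -0.241, 0.1505]
eef_rot: [180.0, -0.0, -101.4]
contact_force: [-4.1, -1.2, 1.1]
gripper_width: 0.0214
```

```bash
python3 kn.py
```

```text
17.1 [ 0.5123 -0.241   0.1505] s,u -0.135 0.5498 Fs,Fu,Fz -1.95 -3.81 1.1 w 0.021407632349638234
```

>>> {"op": "apply_moves", "data": {
  "commands": [
    {"grip": 1, "slide": [-0.002, 0, 0], "roll": 0},
    {"grip": 1, "slide": [-0.004, 0, 0], "roll": 0},
    {"grip": 1, "slide": [-0.006, 0, 0], "roll": 0},
    {"grip": 1, "slide": [-0.008, 0, 0], "roll": 0},
    {"grip": 1, "slide": [-0.01, 0, 0], "roll": 0}
  ]
}}

```text
time_s: 17.73
tcp_pos: [0.5142, -0.2316, 0.1504]
eef_rot: [180.0, -0.0, -101.4]
contact_force: [-5.1, -5.2, 0.7]
gripper_width: 0.0218
```

```bash
python3 kn.py
python3 - <<'E'
from h import *
p,d=capture("top");cv2.imwrite("pics/t7.png",cv2.resize(p[140:260,240:420,::-1],None,fx=4,fy=4,interpolation=2))
p,d=capture("scene");cv2.imwrite("pics/s7.png",cv2.resize(p[80:230,80:250,::-1],None,fx=4,fy=4,interpolation=2))
E
```

```text
17.725 [ 0.5142 -0.2316  0.1504] s,u -0.1254 0.5498 Fs,Fu,Fz -6.16 -4.01 0.73 w 0.02181215408827688
```

View pics/s7.png

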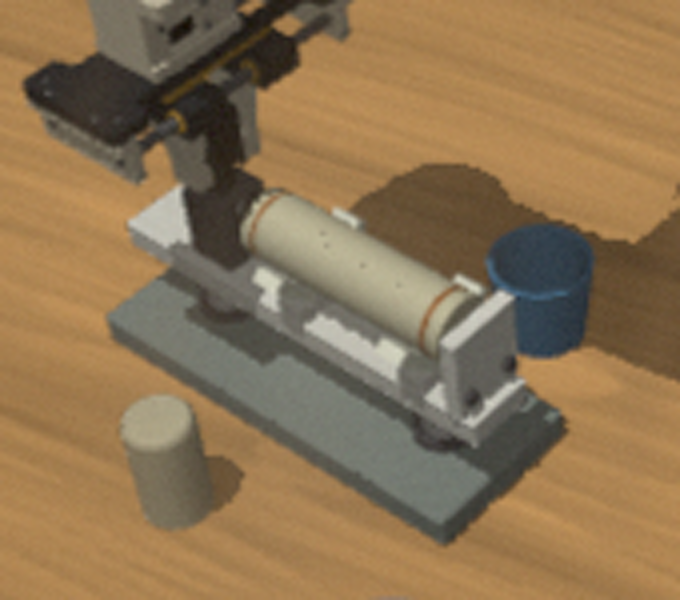

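The pad is on the vase and a gap of a few mm remains at the stop (around px 445,345 in the crop). Continuing slowly.

>>> {"op": "apply_moves", "data": {
  "commands": [
    {"grip": 1, "slide": [-0.001, 0, 0], "roll": 0},
    {"grip": 1, "slide": [-0.002, 0, 0], "roll": 0},
    {"grip": 1, "slide": [-0.003, 0, 0], "roll": 0},
    {"grip": 1, "slide": [-0.0035, 0, 0], "roll": 0}
  ]
}}

```text
time_s: 18.32
tcp_pos: [0.5149, -0.2281, 0.1505]
eef_rot: [180.0, -0.0, -101.4]
contact_force: [-4.5, -4.8, 1.0]
gripper_width: 0.0217
```

```bash
python3 kn.py
```

```text
18.325 [ 0.5149 -0.2281  0.1505] s,u -0.1219 0.5498 Fs,Fu,Fz -5.55 -3.45 1.04 w 0.021715102956651026
```

>>> {"op": "apply_moves", "data": {
  "commands": [
    {"grip": 1, "slide": [-0.0005, 0, 0], "roll": 0},
    {"grip": 1, "slide": [-0.001, 0, 0], "roll": 0}
  ]
}}

```text
time_s: 18.58
tcp_pos: [0.5151, -0.2272, 0.1505]
eef_rot: [180.0, -0.0, -101.4]
contact_force: [-5.6, -4.6, 1.0]
gripper_width: 0.0216
```

```bash
python3 kn.py
```

```text
18.575 [ 0.5151 -0.2272  0.1505] s,u -0.1209 0.5499 Fs,Fu,Fz -5.59 -4.56 1.05 w 0.021613058431810682
```

>>> {"op": "apply_moves", "data": {
  "commands": [
    {"grip": 1, "slide": [-0.0005, 0, 0], "roll": 0},
    {"grip": 1, "slide": [-0.001, 0, 0], "roll": 0}
  ]
}}

```text
time_s: 18.82
tcp_pos: [0.5153, -0.2262, 0.1505]
eef_rot: [180.0, -0.0, -101.4]
contact_force: [-5.4, -5.2, 1.1]
gripper_width: 0.0216
```

```bash
python3 kn.py
```

```text
18.825 [ 0.5153 -0.2262  0.1505] s,u -0.1199 0.5499 Fs,Fu,Fz -6.15 -4.25 1.09 w 0.021595640232775836
```

>>> {"op": "apply_moves", "data": {
  "commands": [
    {"grip": 1, "slide": [-0.0005, 0, 0], "roll": 0}
  ]
}}

```text
time_s: 18.95
tcp_pos: [0.5154, -0.2257, 0.1505]
eef_rot: [180.0, -0.0, -101.4]
contact_force: [-4.1, -4.7, 0.4]
gripper_width: 0.0217
```

```bash
python3 kn.py
```

```text
18.95 [ 0.5154 -0.2257  0.1505] s,u -0.1194 0.5499 Fs,Fu,Fz -5.46 -3.11 0.4 w 0.02167361539472578
```

>>> {"op": "apply_moves", "data": {
  "commands": [
    {"grip": 1, "slide": [-0.0005, 0, 0], "roll": 0}
  ]
}}

```text
time_s: 19.08
tcp_pos: [0.5155, -0.2252, 0.1504]
eef_rot: [180.0, -0.0, -101.4]
contact_force: [-4.8, -4.2, 1.1]
gripper_width: 0.0215
```

```bash
python3 kn.py
```

```text
19.075 [ 0.5155 -0.2252  0.1504] s,u -0.1189 0.5498 Fs,Fu,Fz -5.04 -3.88 1.14 w 0.021543407901779024
```

>>> {"op": "apply_moves", "data": {
  "commands": [
    {"grip": 1, "slide": [-0.0005, 0, 0], "roll": 0}
  ]
}}

```text
time_s: 19.2
tcp_pos: [0.5155, -0.2251, 0.1505]
eef_rot: [180.0, -0.1, -101.4]
contact_force: [-5.0, -8.7, 0.2]
gripper_width: 0.0217
```

>>> {"op": "apply_moves", "data": {
  "commands": [
    {"grip": 1, "slide": [-0.0005, 0, 0], "roll": 0}
  ]
}}

```text
time_s: 19.32
tcp_pos: [0.5155, -0.225, 0.1505]
eef_rot: [180.0, -0.1, -101.4]
contact_force: [-5.1, -10.9, -1.6]
gripper_width: 0.0215
```

>>> {"op": "apply_moves", "data": {
  "commands": [
    {"grip": 1, "slide": [-0.0005, 0, 0], "roll": 0}
  ]
}}

```text
time_s: 19.45
tcp_pos: [0.5155, -0.225, 0.1505]
eef_rot: [179.9, -0.1, -101.4]
contact_force: [-4.2, -14.1, -2.0]
gripper_width: 0.0215
```

```bash
python3 kn.py
```

```text
19.45 [ 0.5155 -0.225   0.1505] s,u -0.1187 0.5498 Fs,Fu,Fz -14.68 -1.38 -1.97 w 0.021544798535584737
```

Stop contact (12–15 N). Relax the push, release, and lift.

>>> {"op": "apply_moves", "data": {
  "commands": [
    {"grip": 1, "slide": [0.0004, 0, 0], "roll": 0},
    {"grip": 1, "slide": [0.0008, 0, 0], "roll": 0}
  ]
}}

```text
time_s: 19.7
tcp_pos: [0.5155, -0.2251, 0.1505]
eef_rot: [180.0, -0.1, -101.5]
contact_force: [-4.6, -7.0, 0.7]
gripper_width: 0.0216
```

>>> {"op": "apply_moves", "data": {
  "commands": [
    {"grip": 0.65, "slide": [0, 0, 0], "roll": 0},
    {"grip": 0.5, "slide": [0, 0, 0], "roll": 0},
    {"grip": 0.3, "slide": [0, 0, 0], "roll": 0},
    {"grip": 0, "slide": [0, 0, 0], "roll": 0},
    {"grip": 0, "slide": [0, 0, 0], "roll": 0}
  ]
}}

```text
time_s: 20.32
tcp_pos: [0.5161, -0.2242, 0.1506]
eef_rot: [-180.0, 0.0, -101.4]
contact_force: [-0.9, -1.0, -0.2]
gripper_width: 0.0651
```

>>> {"op": "apply_moves", "data": {
  "commands": [
    {"grip": 0, "slide": [0, 0, 0], "roll": 0},
    {"grip": 0, "slide": [0, 0, -0.02], "roll": 0},
    {"grip": 0, "slide": [0, 0, -0.06], "roll": 0},
    {"grip": 0, "slide": [0, 0, -0.11], "roll": 0},
    {"grip": 0, "slide": [0, 0, -0.16], "roll": 0}
  ]
}}

```text
time_s: 20.95
tcp_pos: [0.5157, -0.2243, 0.3121]
eef_rot: [180.0, 0.0, -101.4]
contact_force: [1.2, 0.1, 0.5]
gripper_width: 0.0875
```

>>> {"op": "apply_moves", "data": {
  "commands": [
    {"grip": 0, "slide": [0.03, 0, -0.01], "roll": 0},
    {"grip": 0, "slide": [0.06, 0, -0.02], "roll": 0},
    {"grip": 0, "slide": [0.08, 0, -0.02], "roll": 0},
    {"grip": 0, "slide": [0.08, 0, -0.02], "roll": 0},
    {"grip": 0, "slide": [0.08, 0, -0.02], "roll": 0}
  ]
}}

```text
time_s: 21.58
tcp_pos: [0.4999, -0.3024, 0.3298]
eef_rot: [179.9, 0.0, -101.5]
contact_force: [-0.1, -0.7, -0.2]
gripper_width: 0.0878
```

```bash
python3 kn.py
python3 - <<'E'
from h import *
A=np.radians(-11.4);e=np.array([-np.sin(A),np.cos(A)]);x=np.array([np.cos(A),np.sin(A)])
for c in("top","scene"):
    p,d=capture(c);W=cloud(c,d).reshape(-1,3);cv2.imwrite(f"pics/{c}8.png",p[:,:,::-1])
    s=W[:,:2]@e;u=W[:,:2]@x
    m=(abs(u-.5505)<.03)&(s>-.06)&(s<.06)&(W[:,2]>.132)&(W[:,2]<.16)
    print(c,fitcyl(W[m],yaw0=A)[1:],fitcyl(W[m],yaw0=A)[0][:2]@x)
    m=(abs(u-.5505)<.012)&(s>-.2)&(s<.12)&(W[:,2]>.14)
    for b in np.arange(-.17,.11,.005):
        q=m&(s>b)&(s<b+.005)
        if q.sum() and(b<-.06 or b>.06):print(round(b,3),W[q,2].max().round(3),q.sum(),end="; ")
    print()
    cc=p[140:260,240:420] if c=="top" else p[80:230,80:250]
    cv2.imwrite(f"pics/{c}8c.png",cv2.resize(cc[:,:,::-1],None,fx=4,fy=4,interpolation=2))
E
```

```text
21.575 [ 0.4999 -0.3024  0.3298] s,u -0.1976 0.5498 Fs,Fu,Fz -0.67 0.07 -0.21 w 0.08780109740499017
top (np.float64(-11.327074058702536), np.float64(0.03638908304112761), np.float64(0.11730778237025369), np.float64(0.0013123652901251939)) 0.5484873180207351
-0.12 0.175 5; -0.115 0.185 32; -0.11 0.183 22; -0.095 0.148 8; -0.09 0.147 17; -0.085 0.15 10; -0.08 0.155 23; -0.075 0.154 23; -0.07 0.154 20; -0.065 0.153 18; 0.06 0.755 517; 0.065 0.154 21; 0.07 0.153 19; 0.075 0.153 20; 0.08 0.149 20; 0.085 0.148 23; 
scene (np.float64(-11.520128935886254), np.float64(-0.05760632750701499), np.float64(0.1180698090470604), np.float64(0.0016129234035000867)) 0.5507548111291801
-0.17 0.448 37; -0.165 0.414 10; -0.13 0.183 7; -0.125 0.184 15; -0.12 0.185 31; -0.115 0.184 55; -0.11 0.185 38; -0.095 0.142 5; -0.09 0.145 3; -0.085 0.15 4; -0.08 0.153 14; -0.075 0.153 11; -0.07 0.153 16; -0.065 0.151 9; 0.06 0.153 15; 0.065 0.151 13; 0.07 0.154 19; 0.075 0.15 20; 0.08 0.152 19; 0.085 0.148 19; 0.09 0.146 9;
```

View pics/scene8c.png

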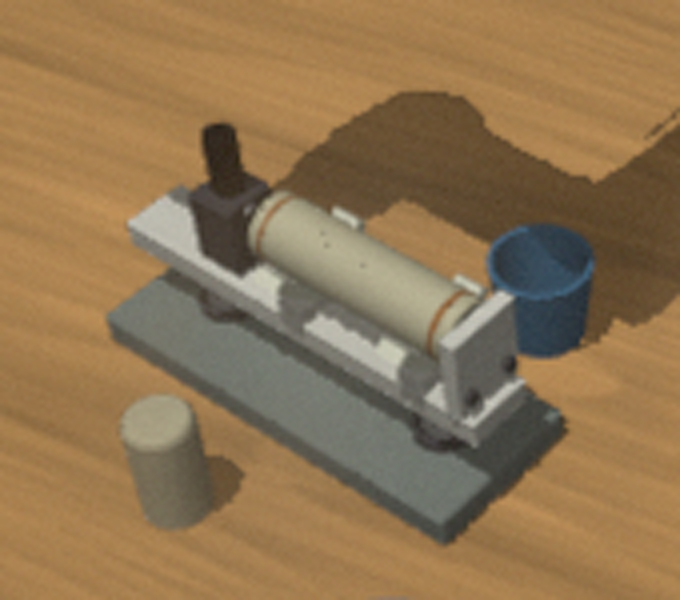

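View pics/top8.png

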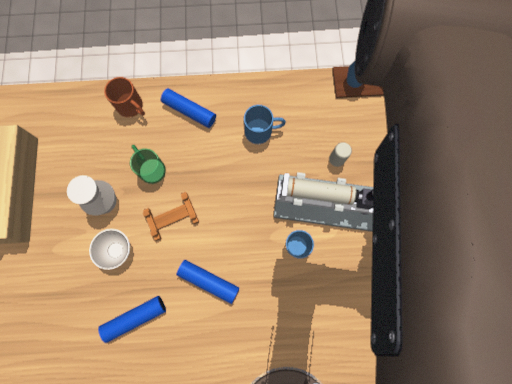

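The vase lies against the stop with the pad on its other end. All the crockery is where it was, and the arm is clear. Handing in.

```bash
python3 -c "
from plant import *
print(close_job())"
```

```text
the job is handed in; nothing more can be done
None
```

The vase is in both V supports of the cradle, against the end stop with the clamp pad on its other end, and the job was handed in at about 21.7 s. No verdict was reported.

- **Placing:** I gripped the vase at mid-length and lowered it in steps of 0.5–1 mm until I felt contact. I corrected about 1 mm of sideways offset by the measured force. The force peaked at about 12–13 N including the vase's weight, before I let it go.
- **Clamping:** I gripped the black knob and pushed slowly until the vase met the stop. The push rose to about 15 N, of which about 3 N is the slide itself. I then eased off, released the knob and backed away.
- **Direction:** In the last pictures the vase's direction is within about 0.2° of the cradle's.
- **Centring:** The cross position measured against the foot after I let go was within about 0.2 mm. The final top and scene pictures put the vase axis 2 mm apart from each other. That matches the known disagreement between those two cameras.
- **Stop and clamp:** The vase reaches the stop face. From the knob position I estimate the clamp joint at about 0.045. It was not read directly.
- **Other crockery:** Comparing the pictures by eye, the pieces in view had not moved. I did not measure them, and the jug, bowl and mugs were only seen in the top view.

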